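Fold the hood stay and close the pump box

ROBOT

A 6-joint arm with a two-finger parallel gripper is mounted at the origin on the work surface. World frame = base frame: x ahead of the robot, y to its left, z up, the work surface at z = 0. Lengths are in mm, angles in degrees, forces in N, time in s.
With the tool pointing down it reaches from about 300 to 850 mm from the base axis. Payload 4.2 kg.
Tool frame: the origin (TCP) lies at the very end of the fingers, on their centre line; the grasp point (between the pads) lies 19 mm behind it; z points along the fingers, y is the direction in which the jaws open and shut (so a half turn about z gives the same grasp; the last joint's range is limited). The gripper opens to 91 mm and grips with 3 to 60 N. Pads are 32 mm wide; open, the fingers measure 118 mm over their backs; the gripper's body (76 mm by 178 mm) begins 60 mm behind the grasp point.
Start: joints at [74.943, 18.312, 89.639, -0, 72.044, -1.146], TCP at [138.244, 558.15, 213.976] pointing down, gripper open.
Joint ranges: [-177.97, 177.97], [-48.28, 115.42], [12.27, 149.76], [-77.06, 257.06], [2.81, 150.46], [-146.56, 146.56]. Speed limits (degrees/s): [147.25, 147.25, 180, 180, 180, 180].

INTERFACE

Orientations are given as [roll, pitch, yaw] about the fixed x, y, z axes, in that order (R = Rz(yaw) Ry(pitch) Rx(roll)).
In Python, from workcell import monitor, eyes, job gives the robot as it stands.
- The arm moves only by the tool move_arm, never from a script. Its argument "increments" is a list that holds one entry, the list of rows, each a list of 7 numbers: the opening, from 0 (shut) to 1 (fully open), then the shift along the tool's x, y, z in cm, then the turn, a rotation vector about the tool's x, y, z in rad. In form: [[[jaw, x, y, z, ax, ay, az], ...]]. A call has 1 to 12 rows; each row shifts and turns the pose as measured when the row begins, along the tool's axes as they then stand; what a row does not reach is not made up. A row lasts 1/8 s, in which the tool goes at most 62.5 mm and 10.7 degrees, less where a joint would pass 70% of its speed; a pose out of reach is approached as far as the arm can. A call is refused whole if a number of a shift passes 6.25 or a number of a turn 0.188, either way. A call with a gripper value outside its range is refused whole. The fingers move at their own pace and stop on an object; "force" is the grip in N (left out, the last holds). Time passes only in rows, so rows that do not move let the fingers close. It gives the time, the measured TCP pose, the force and the opening at its end, in the units of the state.
- monitor.state(): the state, without advancing time (a new reading comes with each control period).
- eyes.grab_frame(name): name is "side" or "top" or "wrist"; returns a dict with "color" (400x640x3 uint8, red, green, blue), "z_map" (400x640 float32, mm along the optical axis (not along the pixel's ray), 0 where there is no reading), "camera_matrix" (3x3 intrinsics, pixels), "dist_coeffs" ([k1, k2, p1, p2, k3] as OpenCV has them; the pictures are not rectified), "rvec" (rotation vector, rad) and "tvec" (3), from world to camera coordinates, as OpenCV has them. Camera axes: x right, y down, z forward; pixel columns grow to the right and rows downward; lengths in mm; the calibration is good to about 2 mm. A picture is of the moment at which its call begins.
- job.job_done(): hands the job in, once; it reports no verdict.
The state is a dict: "time_s": time; "qpos": joint angles; "qvel": joint speeds; "effort": joint torques, N m; "ee_pos": TCP position; "ee_rot": TCP orientation; "force": force on the tool from outside, world axes, zero at the start; "torque": the same for the moment, N m; "gripper_width": finger opening in mm.
Only numpy, scipy, OpenCV 4.12 (cv2) and the standard library are available. Lean on these libraries where they do the work, as an engineer would, in place of code of your own. Each camera call takes 0.05 s, during which the arm holds its last target. There are 200 camera calls.

TASK

The pump box is finished and can be closed. First lay the spanner that was left on its front deck into the flat black tool tray; then break the hood's folding stay by pushing its knee joint through towards the hinge, and only then bring the hood gently down until it is fully shut. Do not slam it, leave the other things on the bench where they are, and let go of everything at the end.

Things in the scene. Friction and masses are not known exactly. Their poses are not given: they have to be found in the camera images.
- pump_box: Open sheet-aluminium box, 230 mm deep (x), 240 mm wide (y), 120 mm high, fixed. Origin: centre of its underside; +x points from the front (robot side) to the hinge side, +y to its left, z up. Its front 55 mm is a solid flat deck level with the rim (z = 120 mm); behind it the box is open, a pump and valve below the rim at y > 0, free space at y < 0. Hood hinged along the back rim.
- hood (a joint): Hinge of the hood, rad: 0 = propped open (start): it rises from the back rim at 65 deg above level, leaning over the box towards the robot; grows as the hood comes down; 1.134 = fully shut. Stiff hinge (friction 0.9 N m): the hood (about 0.45 kg) stays where it is left; once the stay is broken a few newtons near its free edge move it. No latch.
- hood_hinge (a point): Centre of the hood's hinge line, at the back rim of the box (box frame x 115, y 0, z 120 mm); the line runs along the box's y.
- hood_edge (a point): Middle of the hood's free edge (mid-thickness). The hood is a flat aluminium panel 240 mm wide along y, 8 mm thick, its free edge 234 mm from the hinge line; the hinge axis lies 1 mm below the plane of its inner face.
- knee_pin (a point): Knee joint of the folding stay: centre of a steel barrel, 18 mm in diameter, 36 mm long, lying along the box's y. At the start at box x 19, y -75, z 178 mm, under the leaning hood. To break the stay, push the barrel square to the links: towards the hinge and down, about 38 deg from vertical, a few N. Passes straight after 6 mm, well broken after 30 mm; the hood comes down some 10 deg meanwhile.
- knee (a joint): Bend of the stay at its knee, rad: 0 = locked past straight (start), 0.16 = straight, above 0.6 = clearly broken; about 2.6 with the hood shut, the knee then folded down inside the box. While locked, it bulges up and to the front and the hood cannot be lowered.
- stay_foot (a point): Pivot of the stay's lower link on the box, inside the right wall (box frame x -65, y -75, z 105 mm). The stay is two flat steel links: the lower, 111 mm from here to the knee; the upper, 51 mm from the knee to the inside of the hood, 100 mm from its hinge.
- spanner: Loose steel spanner lying flat on the box's front deck, 150 mm long, shank 14 mm wide and 10 mm thick, heads up to 30 mm wide; 0.11 kg. Origin: middle of the shank at its underside; x along the length (ring end at -x, open jaw at +x), z up.
- tray: Flat black open tool tray, fixed: 210 x 130 mm, 25 mm high, walls and floor 4-5 mm. Origin: centre of its underside; x along its length. It stands to the left or right of the box; on the other side is a fixed square bin 130 x 130 x 70 mm full of fittings.
- elbow_a: Loose black plastic hose elbow, 36 mm, about 22 mm high: leave alone. Origin under its middle.
- elbow_b: Loose black plastic hose elbow, 36 mm, about 22 mm high: leave alone. Origin under its middle.
- tee: Loose black plastic hose tee, 36 mm, about 39 mm high: leave alone. Origin under its middle.
- jar: Loose amber jar, 56 mm in diameter, 50 mm high: leave alone. Origin under its middle.
- valve: Loose solenoid valve, 45 x 50 mm, 70 mm high: leave alone. Origin under its middle.
- tamper: Loose steel tamper, 58 mm in diameter, 82 mm high, left of the box: leave alone. Origin under its middle.
Not all that is in view belongs to the job. There is more than one size of the spanner; the one meant has the size given above.

How it is judged (in metres and radians):
On the way, in this order (a step that is already met when the one before it is completed fails the run):
1. the spanner lies in the tool tray, let go (x of spanner in the frame of tray between -0.08 and 0.08 m and y of spanner in the frame of tray between -0.055 and 0.055 m and height (world z) of spanner below 0.03 m and contact force between the fingers and spanner below 0.3 N and linear speed of spanner below 0.05 m/s), for 0.2 s.
2. the stay is broken at its knee while the hood is still well up (value of joint knee above 0.6 rad and value of joint hood below 0.7 rad), for 0.1 s.
At the end, for the whole second after the job is handed in: The hood is shut to within 0.04 rad (10 mm at its free edge) and still, and the spanner lies at rest in the tool tray (its middle within 80 mm of the tray's centre along its length, 55 mm across, and lower than 30 mm) (value of joint hood above 1.094 rad and velocity of joint hood below 0.05 rad/s and x of spanner in the frame of tray between -0.08 and 0.08 m and y of spanner in the frame of tray between -0.055 and 0.055 m and height (world z) of spanner below 0.03 m and linear speed of spanner below 0.02 m/s); the robot touches nothing.
It fails at once if the hood is slammed (faster than 2 rad/s, about 0.5 m/s at its edge) (velocity of joint hood above 2 rad/s).
It fails at once if another thing on the bench is moved by more than 30 mm (distance of any of elbow_a, elbow_b, tee, jar, valve, tamper from where it was at the start of the episode above 0.03 m).
It also fails if it takes over 64 s, if anything falls off the work surface, if the arm or the gripper's body presses on something with over 40 N, if the wrist force passes 120 N, or if a joint passes its speed limit or range.

## Working session

There is one attempt and no reset: what is moved stays moved. The work goes in short steps, Python scripts to look and compute and a tool call to move; the robot and the scene stay as the last step left them, time stands still between calls to the robot, and variables do not carry over. Pictures are saved under pics/ and viewed, about 8 in all and at most 12, crops included, and the job is handed in when it is done.

Besides the shell and the picture viewer there is one more tool, called after "Call:" in YAML: its name, and indented under it one key for each argument. move_arm: Moves the arm, as the interface text tells. Its arguments: {"type":"object","properties":{"increments":{"type":"array"},"force":{"type":"number"}},"required":["increments"]}

```bash
mkdir -p pics
cat > h.py <<'E'
import numpy as np, cv2, pickle
from workcell import monitor, eyes, job
def grab(n):
    f=eyes.grab_frame(n); pickle.dump(f,open(f'{n}.pkl','wb')); return f
def load(n): return pickle.load(open(f'{n}.pkl','rb'))
def save(n,img): cv2.imwrite(f'pics/{n}.png',img[...,::-1])
def ray(f,uv):
    R=cv2.Rodrigues(np.array(f['rvec'],float))[0];t=np.array(f['tvec'],float).ravel()
    p=cv2.undistortPoints(np.array(uv,float).reshape(-1,1,2),np.array(f['camera_matrix']),np.array(f['dist_coeffs'])).reshape(-1,2)
    d=np.c_[p,np.ones(len(p))]
    return -R.T@t, d@R     # d has cam z=1
def onz(f,uv,z):
    c,d=ray(f,uv); return c+d*((z-c[2])/d[:,2])[:,None]
def bydepth(f,uv):
    uv=np.array(uv,int).reshape(-1,2); c,d=ray(f,uv); return c+d*f['z_map'][uv[:,1],uv[:,0]][:,None]
def cloud(f):
    v,u=np.mgrid[0:400,0:640]; uv=np.c_[u.ravel(),v.ravel()]
    P=bydepth(f,uv); P[f['z_map'].ravel()==0]=np.nan; return P.reshape(400,640,3)
E
python3 - <<'E'
from h import *
a=grab('top');b=grab('side')
save('top',a['color']);save('side',b['color'])
for f in (a,b): print(ray(f,[[320,200]]))
s=monitor.state();print(s)
E
```

```text
(array([ 388.29911822,  -83.93865349, 1417.29566773]), array([[ 0.11301692,  0.00550112, -0.99364944]]))
(array([ 243.89506596,  699.55266891, 1169.68005386]), array([[ 0.22808528, -0.60853118, -0.76020862]]))
{'time_s': 0.1, 'qpos': array([ 7.49416498e+01,  1.83493219e+01,  8.96988885e+01, -1.53771218e-03,
        7.20446639e+01, -1.14527102e+00]), 'qvel': array([ 0.13706464, -0.15801324, -0.17312572, -0.04776768,  0.03544027,
       -0.10582601]), 'effort': array([-3.44406556e-05, -4.13332415e+01, -2.32511115e+01,  7.28493906e-02,
        4.21574665e-02, -4.37191215e-05]), 'ee_pos': array([138.14284106, 557.69526575, 213.19446326]), 'ee_rot': array([-1.79907115e+02, -3.94558346e-04,  1.66087396e+02]), 'force': array([0.14620951, 0.06210264, 0.24607588]), 'torque': array([-0.0207512 ,  0.00979228,  0.01368933]), 'gripper_width': 91.14577861963744}
```

View pics/top.png

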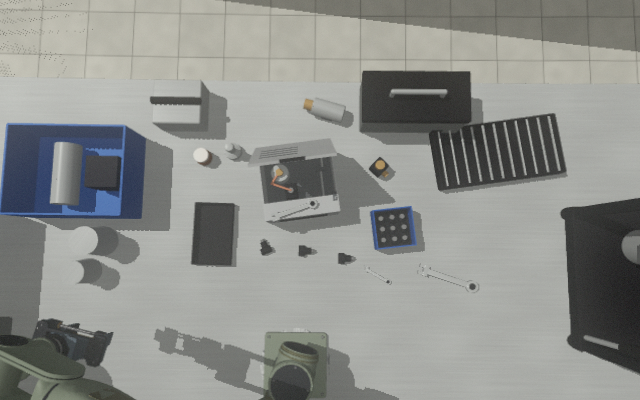

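View pics/side.png

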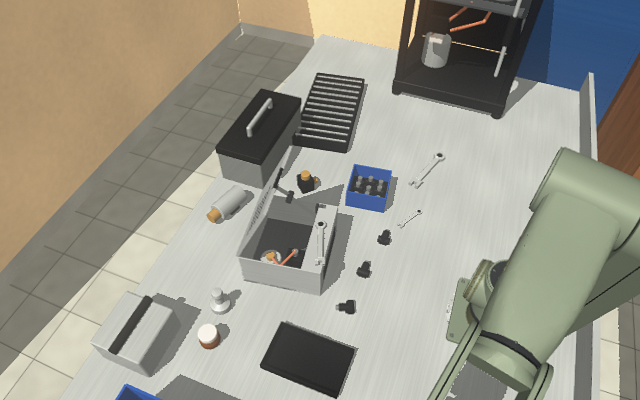

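The top view shows the box at about (300,185) and the tray at (213,234). Three spanners are in view: (295,211) on the deck, a small one at (378,275) and a large one at (450,278), both on the bench. The one on the front deck fits. I'll measure its length and check it in an enlarged crop.

Run:
```python
from h import *
f=load('top'); g=load('side')
c=f['color'][130:280,185:345]
d=load('side')['color'][160:300,225:345]
a=cv2.resize(c,None,fx=3.5,fy=3.5,interpolation=cv2.INTER_CUBIC)
save('crop1',a)
P=cloud(f); Q=cloud(g)
for n,C in (('top',P),('side',Q)):
    m=(abs(C[...,2]-120)<6)&(C[...,0]>300)&(C[...,0]<800)&(abs(C[...,1])<300)
    m=cv2.morphologyEx(m.astype(np.uint8),cv2.MORPH_OPEN,np.ones((5,5)))
    k,l,s,ce=cv2.connectedComponentsWithStats(m)
    for i in range(1,k):
        if s[i,4]>150:
            X=C[l==i]; print(n,s[i],np.nanmean(X,0),cv2.minAreaRect(X[:,:2].astype(np.float32)))
# tray
m=(f['color'].max(2)<70)&(abs(P[...,2]-15)<18)
k,l,s,ce=cv2.connectedComponentsWithStats(cv2.morphologyEx(m.astype(np.uint8),cv2.MORPH_OPEN,np.ones((3,3))))
for i in range(1,k):
    if s[i,4]>60:
        X=P[l==i];print('dark',s[i],cv2.minAreaRect(X[:,:2].astype(np.float32)))
print('spanners',onz(f,[[275,218],[317,204],[367,268],[390,283],[420,268],[476,288]],[125,125,5,5,5,5]).round())
```

```text
top [295 192  45  25 501] [516.84228728 -81.48578389 120.95114289] ((520.0352172851562, -65.07894134521484), (59.75747299194336, 145.45779418945312), 11.954179763793945)
top [265 202  25  17 233] [507.27076731  61.0110346  120.92018408] ((508.235595703125, 61.78387451171875), (39.99333572387695, 89.71217346191406), 25.776796340942383)
side [316 203  21  44 455] [515.72541335 -80.18196554 118.54589577] ((505.8863525390625, -68.1246109008789), (59.20289993286133, 161.50894165039062), 26.028305053710938)
side [301 234  20  40 481] [509.80244827  55.59044572 118.63855424] ((515.2651977539062, 44.430912017822266), (50.985328674316406, 131.25489807128906), 21.01543617248535)
dark [540 116  17  56 387] ((752.1014404296875, -866.9884643554688), (193.3946533203125, 32.3995246887207), 10.95031452178955)
dark [529 118  17  56 417] ((746.7642822265625, -828.9278564453125), (194.00169372558594, 35.08177947998047), 11.143770217895508)
dark [506 121  18  56 430] ((734.4649658203125, -751.5118408203125), (194.54225158691406, 34.46113967895508), 10.798348426818848)
dark [517 120  18  55 443] ((740.78
[... 1065 characters left out ...]
16, 188.3347625732422), 88.88716888427734)
dark [392 210  15  33 183] ((464.0979919433594, -341.93206787109375), (42.40227127075195, 112.18098449707031), 80.38856506347656)
dark [375 212  13   8  69] ((496.4111633300781, -284.86614990234375), (24.137407302856445, 43.00058364868164), 1.3706380128860474)
dark [376 219  14   6  64] ((475.7355041503906, -290.08343505859375), (17.574874877929688, 44.922691345214844), 1.351181983947754)
dark [378 226  13  13  73] ((435.2513427734375, -296.317138671875), (28.354825973510742, 52.842891693115234), 44.280208587646484)
spanners [[ 477.   64.  125.]
 [ 522.  -67.  125.]
 [ 318. -238.    5.]
 [ 269. -316.    5.]
 [ 320. -418.    5.]
 [ 256. -605.    5.]]
```

View pics/crop1.png

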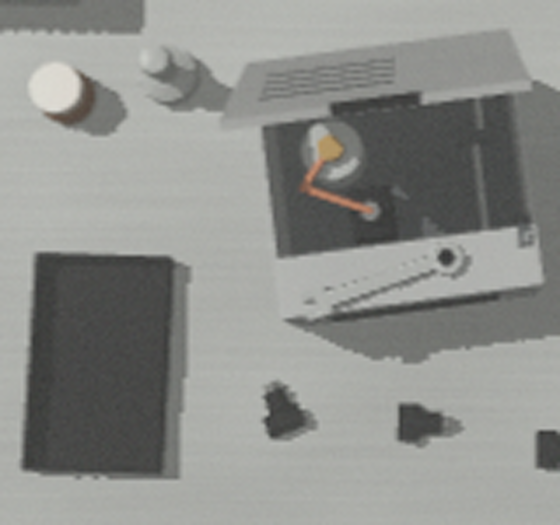

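Run:
```python
from h import *
f=load('top'); g=load('side')
o=np.array([185,130]);s=3.5
t=lambda pts: np.array(pts,float)/s+o-0.36
D=onz(f,t([[285,320],[545,285],[535,228],[273,258]]),120);print('deck',D.round(1))
e=D[0]-D[1];print('yaw box',np.degrees(np.arctan2(-e[0],e[1])),np.linalg.norm(e))
S=onz(f,t([[302,307],[468,256],[448,259]]),126);print('sp',S.round(1),np.linalg.norm(S[0]-S[1]))
T=onz(f,t([[36,254],[180,258],[165,472],[24,470]]),[25]*4);print('tray',T.round(1),T.mean(0))
P=cloud(f)
# spanner points above deck
n=D[3]-D[0]
m=(P[...,2]>124)&(P[...,2]<145)&(P[...,0]>430)&(P[...,0]<570)&(P[...,1]>-140)&(P[...,1]<110)
v,u=np.where(m);print(m.sum());print(cv2.minAreaRect(P[m][:,:2].astype(np.float32)),P[m].mean(0), np.median(P[m][:,2]))
C=cloud(g)
m=(C[...,2]>124)&(C[...,2]<145)&(C[...,0]>430)&(C[...,0]<570)&(C[...,1]>-140)&(C[...,1]<110)
print(m.sum(),cv2.minAreaRect(C[m][:,:2].astype(np.float32)),C[m].mean(0))
c=g['color'][140:300,225:355]
save('crop2',cv2.resize(c,None,fx=3.7,fy=3.7,interpolation=cv2.INTER_CUBIC))
```

```text
deck [[ 467.    92.8  120. ]
 [ 501.3 -141.6  120. ]
 [ 553.2 -132.2  120. ]
 [ 523.2  105.1  120. ]]
yaw box 8.307646709566322 236.95839233216194
sp [[478.5  77.  126. ]
 [526.3 -71.7 126. ]
 [523.3 -53.7 126. ]] 156.19440627761614
tray [[534.4 348.8  25. ]
 [532.  209.2  25. ]
 [326.  216.8  25. ]
 [326.7 351.2  25. ]] [429.80490402 281.49724748  25.        ]
403
((517.8809814453125, -14.909881591796875), (101.6896743774414, 244.2423553466797), 0.22405917942523956) [507.23540738  -5.15982117 128.87879554] 128.73107449172585
297 ((517.8370361328125, -21.366744995117188), (47.71113204956055, 212.5074462890625), 21.736391067504883) [504.59047095   4.08911364 128.51389953]
```

View pics/crop2.png

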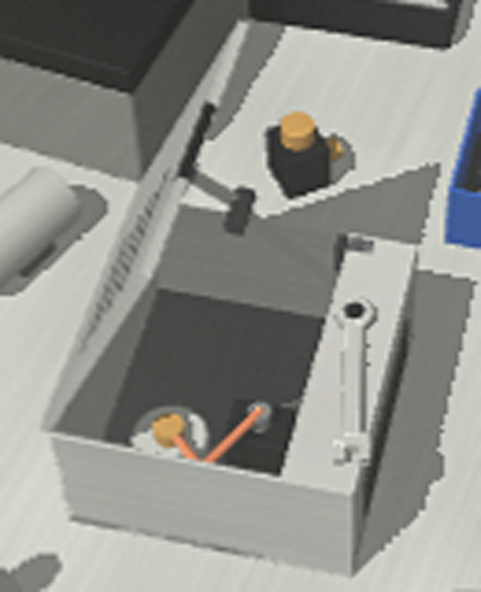

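The crops confirm it: the deck spanner is about 150 mm long, with its ring at right and jaw at left. The stay's knee barrel is visible under the hood. Next I turn the tool and go above the spanner.

Call:
move_arm:
  increments:
    - [[1,0,0,-1,0,0,0.17],[1,0,0,-1,0,0,0.17],[1,0,0,-1,0,0,0.17],[1,0,0,-1,0,0,0.17],[1,0,0,-1,0,0,0.17],[1,0,0,-1,0,0,0.17]]

```text
time_s: 0.85
ee_pos: [137.6, 555.6, 270.6]
ee_rot: [-179.7, 0.6, 105.7]
force: [0.2, -0.4, -0.4]
gripper_width: 91.2
```

```bash
cat >> h.py <<'E'
from scipy.spatial.transform import Rotation as Ro
def to(p=None,yaw=None,s=None,rpy=None):
    "tool-frame shift cm and rotvec rad to reach target"
    s=s or monitor.state(); R=Ro.from_euler('xyz',s['ee_rot'],degrees=True)
    print('t',s['time_s'],'pos',s['ee_pos'].round(1),'rot',s['ee_rot'].round(1),'F',s['force'].round(1),'w',round(s['gripper_width'],1))
    if p is not None: print('shift cm',(R.inv().apply(np.array(p)-s['ee_pos'])/10).round(2))
    if yaw is not None: rpy=[180,0,yaw]
    if rpy is not None: print('rot',(R.inv()*Ro.from_euler('xyz',rpy,degrees=True)).as_rotvec().round(3))
E
python3 -c "
from h import *
to([503,3,260],108)"
```

```text
t 0.85 pos [137.6 555.6 270.6] rot [-179.7    0.6  105.7] F [ 0.2 -0.4 -0.4] w 91.2
shift cm [-63.09  20.21   1.56]
rot [-0.006  0.01  -0.04 ]
```

Call:
move_arm:
  increments:
    - [[1,-5.2,1.68,0,0,0,0],[1,-5.2,1.68,0,0,0,-0.02],[1,-5.2,1.68,0,0,0,-0.02],[1,-5.2,1.68,0,0,0,0],[1,-5.2,1.68,0,0,0,0],[1,-5.2,1.68,0,0,0,0],[1,-5.2,1.68,0,0,0,0],[1,-5.2,1.68,0,0,0,0],[1,-5.2,1.68,0,0,0,0],[1,-5.2,1.68,0,0,0,0],[0.5,-5.2,1.68,0,0,0,0],[0.5,-5.2,1.68,0,0,0,0]]

```text
time_s: 2.35
ee_pos: [527.2, 7.9, 272.2]
ee_rot: [-179.5, 0.5, 108.4]
force: [-0.0, 1.5, 0.0]
gripper_width: 74.2
```

```bash
python3 -c "
from h import *
to([503,3,260],108)
f=grab('wrist');save('w1',f['color']);print(f['tvec'],ray(f,[[320,200]]))
to()"
```

```text
t 2.35 pos [527.2   7.9 272.2] rot [-179.5    0.5  108.4] F [-0.   1.5  0. ] w 74.2
shift cm [ 0.31 -2.44  1.23]
rot [-0.008  0.009  0.008]
[-501.64139297 -205.41487915  402.52068257] (array([501.99152893,  90.61014728, 442.33083287]), array([[ 0.08829462, -0.29529796, -0.95132515]]))
t 2.4 pos [531.2   2.4 271.6] rot [-179.6    0.9  108.2] F [ 4.8 -3.5  0.3] w 70.3
```

View pics/w1.png

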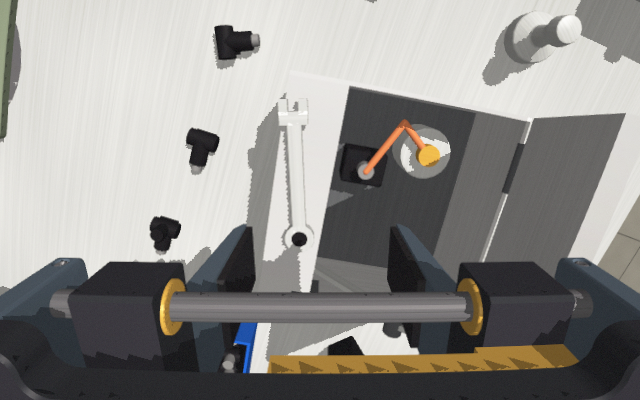

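```bash
python3 -c "
from h import *
f=load('wrist')
print('jaw tip, ring hole, ring far, shank pts',onz(f,[[293,98],[299,240],[300,253],[294,130],[298,215],[295,165]],129).round(1))
print('deck frontleft, backleft',onz(f,[[291,72],[350,87]],120).round(1))
# shank width profile across rows via depth
P=cloud(f)
print(P[165,270:330:4].round(0).tolist())
to([503,3,255],108)"
```

```text
jaw tip, ring hole, ring far, shank pts [[478.5  75.8 129. ]
 [524.4 -53.4 129. ]
 [529.7 -66.9 129. ]
 [487.6  49.2 129. ]
 [515.5 -28.1 129. ]
 [498.1  18.5 129. ]]
deck frontleft, backleft [[469.4  96.3 120. ]
 [523.8 100.8 120. ]]
[[465.0, -22.0, -1.0], [470.0, -20.0, -2.0], [482.0, 11.0, 120.0], [486.0, 13.0, 121.0], [490.0, 14.0, 121.0], [nan, nan, nan], [497.0, 19.0, 131.0], [501.0, 20.0, 131.0], [504.0, 21.0, 129.0], [508.0, 20.0, 121.0], [512.0, 21.0, 121.0], [515.0, 22.0, 119.0], [519.0, 24.0, 120.0], [523.0, 25.0, 121.0], [526.0, 26.0, 120.0]]
t 2.4 pos [531.2   2.4 271.6] rot [-179.6    0.9  108.2] F [ 4.8 -3.5  0.3] w 70.3
shift cm [ 0.97 -2.65  1.66]
rot [-0.007  0.016  0.004]
```

Call:
move_arm:
  increments:
    - [[0.5,0.4,-0.9,0,-0.007,0.015,-0.01],[0.5,0.4,-0.9,0,0,0,-0.01],[0.5,0.2,-0.7,0.8,0,0,0],[0.5,0,0,1.5,0,0,0],[0.5,0,0,0,0,0,0],[0.5,0,0,0,0,0,0]]

```text
time_s: 3.15
ee_pos: [499.8, 5.9, 245.8]
ee_rot: [-179.8, -0.1, 109.6]
force: [0.0, 0.5, 0.5]
gripper_width: 45.5
```

```bash
python3 -c "
from h import *
to([504.5,4.5,122],109.5)"
```

```text
t 3.15 pos [499.8   5.9 245.8] rot [-1.798e+02 -1.000e-01  1.096e+02] F [0.  0.5 0.5] w 45.5
shift cm [-0.31  0.43 12.37]
rot [-0.003 -0.002  0.001]
```

Call:
move_arm:
  increments:
    - [[0.5,-0.1,0.1,2,0,0,0],[0.5,-0.1,0.1,2,0,0,0],[0.5,-0.1,0.1,2,0,0,0],[0.5,0,0.1,2,0,0,0],[0.5,0,0,1.5,0,0,0],[0.5,0,0,1,0,0,0],[0.5,0,0,0.5,0,0,0],[0.5,0,0,0,0,0,0],[0.5,0,0,0,0,0,0]]

```text
time_s: 4.28
ee_pos: [509.4, 5.4, 135.3]
ee_rot: [179.7, 0.1, 109.7]
force: [-0.1, -0.4, 0.1]
gripper_width: 45.6
```

```bash
python3 -c "
from h import *
to([504.5,4.5,122],109.5)"
```

```text
t 4.275 pos [509.4   5.4 135.3] rot [1.797e+02 1.000e-01 1.097e+02] F [-0.1 -0.4  0.1] w 45.6
shift cm [ 0.08 -0.49  1.33]
rot [0.006 0.001 0.003]
```

Call:
move_arm:
  increments:
    - [[0.5,0,-0.35,0.6,0,0,0],[0.5,0,0,0.6,0,0,0],[0.5,0,0,0,0,0,0],[0.1,0,0,0,0,0,0],[0.0,0,0,0,0,0,0],[0.0,0,0,0,0,0,0],[0.0,0,0,0,0,0,0],[0.0,0,0,0,0,0,0]]
  force: 25

```text
time_s: 5.28
ee_pos: [506.2, 4.0, 123.3]
ee_rot: [179.6, 0.1, 109.7]
force: [-1.0, 0.2, -0.6]
gripper_width: 13.6
```

Call:
move_arm:
  increments:
    - [[0,0,0,-1,0,0,0],[0,0,0,-2,0,0,0],[0,0,0,-2.5,0,0,0],[0,0,0,-2.5,0,0,0],[0,0,0,-1.5,0,0,0],[0,3,0.3,0,0,0,0],[0,5,0.4,0,0,0,0],[0,5,0.4,0,0,0,0],[0,5,0.4,0,0,0,0],[0,5,0.4,0,0,0,0],[0,3,0.3,0,0,0,0],[0,1.5,0,0,0,0,0]]

```text
time_s: 6.78
ee_pos: [434.5, 277.9, 228.8]
ee_rot: [179.0, 0.1, 109.4]
force: [0.4, -0.1, -1.3]
gripper_width: 13.2
```

Call:
move_arm:
  increments:
    - [[0,0,0,0,0,0,-0.12],[0,0,0,0,0,0,-0.16],[0,0,0,0,0,0,-0.16],[0,0,0,0,0,0,-0.16],[0,0,0,0,0,0,-0.16],[0,0,0,0,0,0,-0.16],[0,0,0,0,0,0,-0.16],[0,0,0,0,0,0,-0.1],[0,0,0,0,0,0,0],[0,0,0,0,0,0,0]]

```text
time_s: 8.02
ee_pos: [435.5, 272.8, 231.9]
ee_rot: [179.9, 1.2, 178.9]
force: [-0.4, 0.1, -1.7]
gripper_width: 13.9
```

```bash
python3 -c "
from h import *
to([430,284,30],180)
f=grab('wrist')
g=grab('top')
save('w2',np.vstack([f['color'],cv2.resize(g['color'][180:280,150:310],(640,400))])[:, :][::1])
im=cv2.imread('pics/w2.png');cv2.imwrite('pics/w2.png',cv2.resize(im,(480,600)))"
```

```text
t 8.025 pos [435.5 272.8 231.9] rot [179.9   1.2 178.9] F [-0.4  0.1 -1.7] w 13.9
shift cm [ 0.99  1.08 20.18]
rot [ 0.001  0.02  -0.02 ]
```

View pics/w2.png

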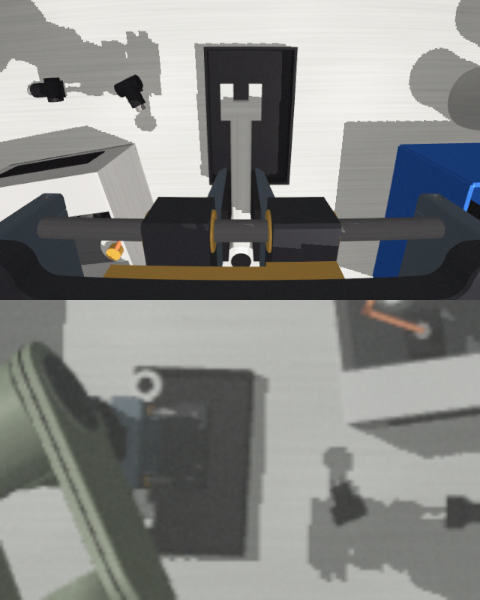

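Spanner held, aligned with the tray. In the wrist picture the tray's far rim is at (204..297,47) in the scaled image.

```bash
python3 -c "
from h import *
f=load('wrist')
print(onz(f,np.array([[204,45],[298,47],[289,184],[209,180]])/.75,25).round(1))
to([430,282,27],180)"
```

```text
[[321.5 225.6  25. ]
 [326.4 355.3  25. ]
 [534.9 350.5  25. ]
 [525.1 220.9  25. ]]
t 8.125 pos [435.5 273.  231.9] rot [179.9   1.2 178.9] F [ 0.2 -0.3 -0.8] w 13.3
shift cm [ 0.98  0.87 20.47]
rot [ 0.001  0.02  -0.019]
```

Call:
move_arm:
  increments:
    - [[0,0.3,0.6,1,0,0.01,-0.01],[0,0.2,0.5,3,0,0.01,-0.01],[0,0,0.2,3,0,0,0],[0,0,0,3,0,0,0],[0,0,0,3,0,0,0],[0,0,0,2,0,0,0],[0,0,0,1.5,0,0,0],[0,0,0,1,0,0,0],[0,0,0,0,0,0,0],[0,0,0,0,0,0,0]]

```text
time_s: 9.38
ee_pos: [428.9, 289.3, 47.2]
ee_rot: [180.0, -0.3, -179.9]
force: [-0.4, 0.9, -0.8]
gripper_width: 13.4
```

```bash
python3 -c "
from h import *
to([430,287,10],180)"
```

```text
t 9.375 pos [428.9 289.3  47.2] rot [ 180.    -0.3 -179.9] F [-0.4  0.9 -0.8] w 13.4
shift cm [-0.13 -0.24  3.72]
rot [ 0.001 -0.005  0.002]
```

Call:
move_arm:
  increments:
    - [[0,0,0,1,0,0,0],[0,0,0,1,0,0,0],[0,0,0,0.8,0,0,0],[0,0,0,0.3,0,0,0],[0,0,0,0.3,0,0,0],[0,0,0,0,0,0,0],[0,0,0,0,0,0,0]]

```text
time_s: 10.25
ee_pos: [429.6, 289.9, 11.9]
ee_rot: [179.9, -0.2, -179.9]
force: [0.1, -0.4, -0.3]
gripper_width: 13.3
```

Call:
move_arm:
  increments:
    - [[0,0,0,0.2,0,0,0],[0,0,0,0,0,0,0],[0.45,0,0,0,0,0,0],[0.45,0,0,0,0,0,0],[0.45,0,0,0,0,0,0],[0.45,0,0,0,0,0,0],[0.45,0,0,-1.5,0,0,0],[0.45,0,0,-3,0,0,0],[0.45,0,0,-4,0,0,0],[0.45,0,0,-5,0,0,0],[0.45,0,0,-5,0,0,0],[0.45,0,0,-4,0,0,0]]

```text
time_s: 11.75
ee_pos: [429.0, 288.5, 244.8]
ee_rot: [179.9, -0.2, -179.9]
force: [0.9, 0.4, -0.6]
gripper_width: 41.1
```

```bash
python3 -c "
from h import *
f=grab('wrist');P=cloud(f)
m=(f['color'].min(2)>110)&(abs(P[...,0]-430)<110)&(abs(P[...,1]-288)<58)&(P[...,2]<40)
X=P[m];print(m.sum(),cv2.minAreaRect(X[:,:2].astype(np.float32)),np.median(X,0))
# stay: box geometry from side and top
for n in('top','side'):
  C=cloud(load(n)); 
to()
# box rim from top view (first frames in pickles: side is initial)
g=load('side');C=cloud(g)
o=np.array([225,140])
pts=np.array([[240,205],[378,243],[375,262]])/3.7+o
c,d=ray(g,pts);print(c,d)
print(onz(g,np.array([[240,210]])/3.7+o,178).round(1), C[int(210/3.7+140),int(240/3.7+225)])
"
```

```text
2058 ((427.63079833984375, 288.2587890625), (214.63763427734375, 114.32412719726562), 0.1130729541182518) [406.48177915 291.11400419  13.8175634 ]
t 11.8 pos [431.4 290.1 250.4] rot [ 179.6    0.3 -179.9] F [1.7 1.  3.8] w 40.9
[ 243.89506596  699.55266891 1169.68005386] [[ 0.29232781 -0.59261859 -0.75471649]
 [ 0.21004698 -0.60516912 -0.76790568]
 [ 0.20858675 -0.59654649 -0.7750928 ]]
[[626.  -74.4 178. ]] [625.76836916 -68.82816189 187.38078654]
```

Spanner lies in the tray (top surface about 14 mm, z OK). Next is the knee: close the fingers and tilt the tool 45°, with the camera side kept away from the hood.

Call:
move_arm:
  increments:
    - [[0,0,0,-1,0,0,-0.07],[0,0,0,-1,0,0,-0.07],[0,0,0,0,0,-0.15,0],[0,0,0,0,0,-0.16,0],[0,0,0,0,0,-0.16,0],[0,0,0,0,0,-0.16,0],[0,0,0,0,0,-0.15,0],[0,0,0,0,0,0,0]]

```text
time_s: 12.8
ee_pos: [432.6, 286.3, 280.0]
ee_rot: [179.3, 44.7, -172.6]
force: [-0.6, -0.0, 0.6]
gripper_width: 0.2
```

```bash
cat >> h.py <<'E'
B0=np.array([484.7,-23.5,0]); YAW=8.
def box(x,y,z): # box frame -> world
    return B0+Ro.from_euler('z',YAW,degrees=True).apply([x+115,y,z])
def tilt(a):
    a=np.radians(a); z=np.array([np.sin(a),0,-np.cos(a)]); x=np.array([-np.cos(a),0,-np.sin(a)])
    M=Ro.from_euler('z',YAW,degrees=True).as_matrix()@np.c_[x,np.cross(z,x),z]
    return Ro.from_matrix(M).as_euler('xyz',degrees=True)
E
python3 -c "
from h import *
print(box(19,-75,178),tilt(45))
to(box(-60,-75,260),rpy=tilt(45)); print(monitor.state()['qpos'].round(1))
g=grab('top')"
```

```text
[627.83390378 -79.12090963 178.        ] [-180.   45. -172.]
t 12.8 pos [432.6 286.3 280. ] rot [ 179.3   44.7 -172.6] F [-0.6 -0.   0.6] w 0.2
shift cm [ -3.37 -38.92   5.67]
rot [ 0.006 -0.004 -0.007]
[ 49.6  -3.8 120.9 -49.9  37.3 -14.1]
```

Call:
move_arm:
  increments:
    - [[0,-0.3,-2,0.2,0,0,0],[0,-0.3,-4,0.5,0,0,0],[0,-0.3,-4,0.5,0,0,0],[0,-0.3,-4,0.5,0,0,0],[0,-0.3,-4,0.5,0,0,0],[0,-0.3,-4,0.5,0,0,0],[0,-0.3,-4,0.5,0,0,0],[0,-0.3,-4,0.5,0,0,0],[0,-0.3,-4,0.5,0,0,0],[0,-0.2,-2.5,0.3,0,0,0],[0,0,0,0,0,0,0],[0,0,0,0,0,0,0]]

```text
time_s: 14.35
ee_pos: [538.5, -24.9, 284.6]
ee_rot: [178.6, 45.4, -173.2]
force: [-0.5, 0.6, 0.1]
gripper_width: 0.7
```

```bash
python3 -c "
from h import *
to(box(-30,-75,227),rpy=tilt(45)); print(monitor.state()['qpos'].round(1))
f=grab('wrist');g=grab('top');s=grab('side')
save('w3',np.vstack([cv2.resize(f['color'],(480,300)),cv2.resize(s['color'][130:280,220:460],(480,300))]))"
```

```text
t 14.35 pos [538.5 -24.9 284.6] rot [ 178.6   45.4 -173.2] F [-0.5  0.6  0.1] w 0.7
shift cm [ 1.76 -6.71  6.25]
rot [ 0.01   0.007 -0.015]
[ -13.6   -5.2  121.8   39.3   25.4 -141.2]
```

View pics/w3.png

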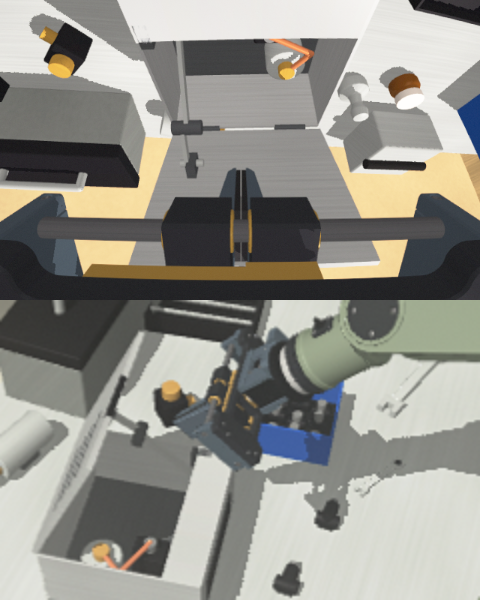

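Barrel seen at (187,128) in the scaled wrist view, with the bracket at (192,165). j6 is near its limit, so I'll yaw the tool towards the arm plane.

```bash
python3 -c "
from h import *
f=load('wrist')
for u in ([235,171],[249,171],[265,171],[249,160],[249,180]): print(u,bydepth(f,[u]).round(1))
Bi=lambda p: Ro.from_euler('z',-YAW,degrees=True).apply(np.array(p)-B0)-[115,0,0]
print('box frame',Bi(bydepth(f,[[249,171]])[0]).round(1))
r=tilt(45); r[2]=-184
to(box(-30,-75,227),rpy=r)
"
```

```text
[235, 171] [[622.4 -87.2 184. ]]
[249, 171] [[621.1 -74.9 184. ]]
[265, 171] [[619.8 -61.  183.9]]
[249, 160] [[615.8 -75.3 176. ]]
[249, 180] [[632.4 -75.3 186.6]]
box frame [ 12.9 -69.9 184. ]
t 14.5 pos [537.9 -23.8 284. ] rot [ 178.6   45.3 -173.1] F [-0.2 -0.7 -0.4] w 0.4
shift cm [ 1.69 -6.82  6.24]
rot [0.16  0.004 0.134]
```

Call:
move_arm:
  increments:
    - [[0,0,0,0,0.08,0,0.067],[0,0,0,0,0.08,0,0.067],[0,0,-1,0,0,0,0],[0,0,-2,0,0,0,0],[0,0,-1.5,0,0,0,0],[0,0,0,0,0,0,0]]

```text
time_s: 15.25
ee_pos: [533.9, -63.9, 280.1]
ee_rot: [179.6, 44.3, -179.6]
force: [-1.0, 0.6, -0.7]
gripper_width: 0.0
```

```bash
python3 -c "
from h import *
r=tilt(45); r[2]=-184
to([579,-81,227],rpy=r); print(monitor.state()['qpos'].round(1))
"
```

```text
t 15.25 pos [533.9 -63.9 280.1] rot [ 179.6   44.3 -179.6] F [-1.   0.6 -0.7] w 0.0
shift cm [ 0.49 -1.79  6.93]
rot [ 0.061 -0.012  0.055]
[ -14.9   -5.3  121.9   29.5   22.9 -128.6]
```

Call:
move_arm:
  increments:
    - [[0,0.1,-0.3,1,0,0,0],[0,0.1,-0.4,1.5,0,0,0],[0,0.1,-0.4,1.5,0,0,0],[0,0.1,-0.2,1.5,0,0,0],[0,0,0,1,0,0,0],[0,0,0,0.5,0,0,0],[0,0,0,0,0,0,0],[0,0,0,0,0,0,0]]

```text
time_s: 16.25
ee_pos: [580.6, -67.2, 226.7]
ee_rot: [179.5, 44.3, -179.0]
force: [1.3, 0.4, -0.2]
gripper_width: 0.2
```

```bash
python3 -c "
from h import *
r=tilt(45); r[2]=-180
to([627.6-9*.7,-78,178+9*.7],rpy=r); print(monitor.state()['qpos'].round(1))
g=grab('side');save('s4',cv2.resize(g['color'][110:260,220:420],(800,600)))
"
```

```text
t 16.25 pos [580.6 -67.2 226.7] rot [ 179.5   44.3 -179. ] F [ 1.3  0.4 -0.2] w 0.2
shift cm [ 0.07 -1.2   5.85]
rot [ 0.021 -0.011  0.012]
[ -14.     3.   122.9   45.6   15.4 -145.4]
```

View pics/s4.png

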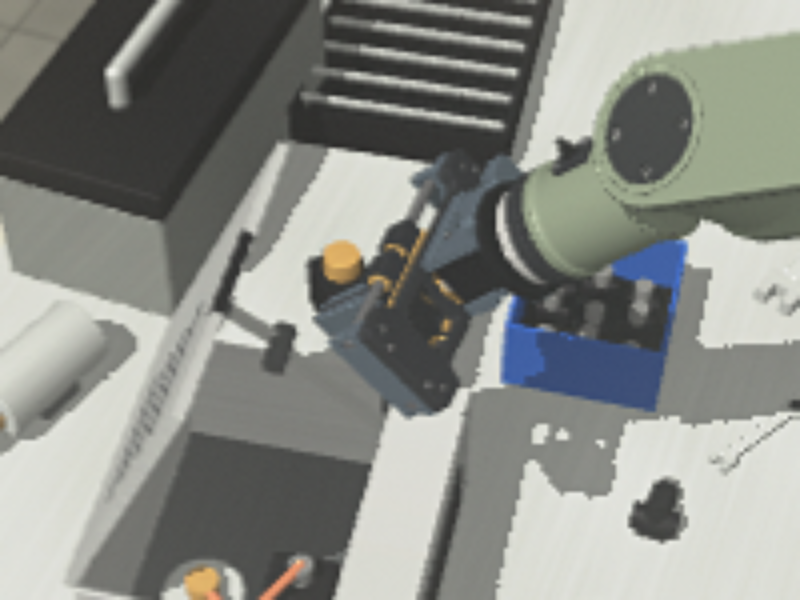

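```bash
python3 -c "
from h import *
to(rpy=[180,40,170])"
```

```text
t 16.3 pos [580.6 -67.3 226.8] rot [ 179.5   44.4 -179. ] F [-0.5 -0.9  0.6] w 0.4
rot [0.138 0.075 0.143]
```

Call:
move_arm:
  increments:
    - [[0,0,0,0,0.045,0.025,0.048],[0,0,0,0,0.045,0.025,0.048],[0,0,0,0,0.045,0.025,0.048],[0,0,0,0,0,0,0],[0,0,0,0,0,0,0]]

```text
time_s: 16.92
ee_pos: [578.3, -65.9, 225.9]
ee_rot: [179.4, 40.8, 173.2]
force: [0.8, 0.2, -0.0]
gripper_width: 0.1
```

```bash
python3 -c "
from h import *
to([627.8-9*.62,-79,178+9*.79],rpy=[180,40,170]);print(monitor.state()['qpos'].round(1))"
```

```text
t 16.925 pos [578.3 -65.9 225.9] rot [179.4  40.8 173.2] F [ 0.8  0.2 -0. ] w 0.1
shift cm [-0.75 -0.84  6.03]
rot [0.047 0.014 0.042]
[ -8.7   2.8 120.7   6.8  15.8 -98. ]
```

Call:
move_arm:
  increments:
    - [[0,-0.2,-0.3,1,0.01,0,0.01],[0,-0.2,-0.4,1.3,0.01,0,0.01],[0,-0.2,-0.2,1.3,0,0,0],[0,0,0,0.8,0,0,0],[0,0,0,0.3,0,0,0],[0,0,0,0,0,0,0]]

```text
time_s: 17.68
ee_pos: [612.4, -80.9, 192.8]
ee_rot: [179.5, 40.8, 171.6]
force: [0.8, 0.5, 0.3]
gripper_width: 0.4
```

```bash
python3 -c "
from h import *
to([627.8-9*.62,-79,178+9*.79]);print(monitor.state()['qpos'].round(1))
d=Ro.from_euler('z',YAW,degrees=True).apply([.616,0,-.788])
print('push 30mm:'); to(monitor.state()['ee_pos']+30*d)"
```

```text
t 17.675 pos [612.4 -80.9 192.8] rot [179.5  40.8 171.6] F [0.8 0.5 0.3] w 0.4
shift cm [-0.21  0.32  1.2 ]
[ -9.1   8.5 119.9   5.1  10.9 -95.5]
push 30mm:
t 17.675 pos [612.4 -80.9 192.8] rot [179.5  40.8 171.6] F [0.8 0.5 0.3] w 0.4
shift cm [0.2  0.5  2.95]
```

Call:
move_arm:
  increments:
    - [[0,-0.1,0.2,0.6,0,0.02,0],[0,-0.1,0.1,0.6,0,0.02,0],[0,0,0.1,0.5,0,0.02,0],[0,0,0.1,0.5,0,0,0],[0,0,0,0,0,0,0]]

```text
time_s: 18.3
ee_pos: [629.6, -77.7, 176.7]
ee_rot: [179.5, 37.2, 171.6]
force: [0.5, -0.7, 0.1]
gripper_width: 0.6
```

```bash
python3 -c "
from h import *
to([627.8-9*.62,-79,178+9*.79]);print(monitor.state()['qpos'].round(1))"
```

```text
t 18.3 pos [629.6 -77.7 176.7] rot [179.5  37.2 171.6] F [ 0.5 -0.7  0.1] w 0.6
shift cm [ 0.06 -0.22 -1.1 ]
[ -8.3  11.5 116.4   1.7  14.9 -91.6]
```

```bash
python3 -c "
from h import *
f=grab('wrist');g=grab('side')
save('w5',np.vstack([cv2.resize(f['color'],(480,300)),cv2.resize(g['color'][130:255,240:440],(480,300))]))"
```

```text
(no output)
```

View pics/w5.png

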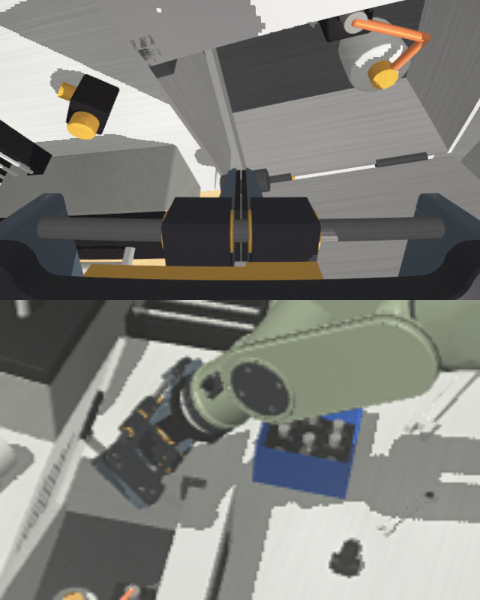

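```bash
python3 -c "
from h import *
f=load('wrist')
Bi=lambda p: Ro.from_euler('z',-YAW,degrees=True).apply(np.array(p)-B0)-[115,0,0]
for u in ([345,240],[352,240],[358,240],[350,230],[350,250],[290,140],[300,200],[380,238],[400,280],[330,300]): print(u,f['color'][u[1],u[0]],Bi(bydepth(f,[u])[0]).round(1))
print('tcp',Bi(monitor.state()['ee_pos']).round(1))
"
```

```text
[345, 240] [75 77 75] [ 19.3 -58.8 172.3]
[352, 240] [72 73 74] [ 18.9 -54.9 173.1]
[358, 240] [63 61 64] [ 30.9 -53.5 167. ]
[350, 230] [69 70 70] [ 18.2 -55.5 167.1]
[350, 250] [73 75 75] [ 23.2 -57.1 176.7]
[290, 140] [129 125 123] [  60.4 -112.4   40.5]
[300, 200] [127 126 124] [  92.1 -112.3   85.1]
[380, 238] [71 73 75] [112.1 -47.6 123.5]
[400, 280] [34 34 38] [-54.8 -29.9 227.7]
[330, 300] [76 73 75] [-57.4 -48.3 231.9]
tcp [ 20.7 -73.8 177. ]
```

The barrel has moved about 13 mm along the push (its surface went from box (13,184) to (19,173)). I'll continue pushing.

Call:
move_arm:
  increments:
    - [[0,0,0.06,0.4,0,0,0],[0,0,0.06,0.4,0,0,0],[0,0,0.06,0.4,0,0,0],[0,0,0.06,0.4,0,0,0],[0,0,0.06,0.4,0,0,0],[0,0,0,0,0,0,0]]

```text
time_s: 19.15
ee_pos: [633.5, -76.5, 155.9]
ee_rot: [179.6, 36.2, 171.6]
force: [-1.4, 1.3, 1.7]
gripper_width: 0.4
```

```bash
cat >> h.py <<'E'
Bi=lambda p: Ro.from_euler('z',-YAW,degrees=True).apply(np.array(p)-B0)-[115,0,0]
def hood(n):
    "hood slope from camera depth: points off the box above rim, y in clear band"
    f=load(n);P=cloud(f).reshape(-1,3);Q=Bi(P);
    m=(Q[:,1]>40)&(Q[:,1]<110)&(Q[:,2]>140)&(Q[:,0]>-150)&(Q[:,0]<140); X=Q[m]
    ang=np.degrees(np.arctan2(X[:,2]-120,115-X[:,0])); 
    print(n,m.sum(),'hood angle median',np.median(ang).round(1),np.percentile(ang,[10,90]).round(1))
E
python3 -c "
from h import *
f=grab('wrist');grab('side');grab('top')
to();print('tcp',Bi(monitor.state()['ee_pos']).round(1),monitor.state()['qpos'].round(1))
for u in ([345,240],[350,240],[350,250],[350,260]): print(u,f['color'][u[1],u[0]],Bi(bydepth(f,[u])[0]).round(1))
for n in('side','top'):hood(n)
"
```

```text
t 19.3 pos [633.7 -76.4 155.9] rot [179.6  36.2 171.6] F [-4.6 -0.7  2.4] w 0.4
tcp [ 25.2 -73.1 155.9] [ -8.   13.5 116.8   0.7  13.5 -90.4]
[345, 240] [68 67 69] [ 29.2 -59.3 148.1]
[350, 240] [71 71 72] [ 29.5 -56.5 148.4]
[350, 250] [76 76 76] [ 31.4 -57.2 153.7]
[350, 260] [67 67 71] [ 38.1 -58.8 156.4]
side 585 hood angle median 60.0 [58.3 67.8]
top 699 hood angle median 60.3 [58.8 67.7]
```

The stay is broken. A circle fit puts the barrel centre at box (38,147), and with the hood at about 60° that gives a knee bend of about 1 rad. Now I retract along the tool axis.

Call:
move_arm:
  increments:
    - [[0,0,0,-0.6,0,0,0],[0,0,0,-1.5,0,0,0],[0,0,0,-2.5,0,0,0],[0,0,0,-3,0,0,0],[0,0,0,-4,0,0,0],[0,0,0,-4,0,0,0],[0,0,0,-3,0,0,0],[0,0,0,0,0,0,0]]

```text
time_s: 20.3
ee_pos: [522.3, -60.3, 318.7]
ee_rot: [179.5, 37.1, 171.6]
force: [-1.7, 0.3, -0.4]
gripper_width: 0.6
```

```bash
python3 -c "
from h import *
f=grab('wrist');grab('side');grab('top')
to(rpy=[180,0,176]);print('tcp',Bi(monitor.state()['ee_pos']).round(1),monitor.state()['qpos'].round(1))
for n in('side','top'):hood(n)
print('above'); to(box(-60,0,370))
"
```

```text
t 20.45 pos [522.1 -60.3 314.1] rot [179.5  36.6 171.6] F [ 0.3  0.1 -0.6] w 0.2
rot [-0.017  0.639 -0.071]
tcp [-83.1 -41.6 314.1] [ -8.   -6.5 113.3   0.4  36.5 -90. ]
side 1086 hood angle median 58.0 [47.6 63.8]
top 908 hood angle median 59.6 [50.3 66.1]
above
t 20.45 pos [522.1 -60.3 314.1] rot [179.5  36.6 171.6] F [ 0.3  0.1 -0.6] w 0.2
shift cm [-4.17  4.68 -3.83]
```

Call:
move_arm:
  increments:
    - [[0,0,0,-1,0,0.16,-0.02],[0,0,0,-1,0,0.16,-0.02],[0,0,0,-1,0,0.16,-0.02],[0,0,0,-1,0,0.16,-0.02],[0,0,0,-2,0,0,0],[0,0,0,-2,0,0,0],[0,0,0,0,0,0,0],[0,0,0,0,0,0,0]]

```text
time_s: 21.45
ee_pos: [509.5, -57.5, 372.7]
ee_rot: [-179.1, -3.1, 176.3]
force: [-0.3, -0.1, -0.0]
gripper_width: 0.3
```

```bash
python3 -c "
from h import *
f=grab('wrist')
s=grab('side');g=grab('top');
for n in('side','top'):hood(n)
for n in('side','top'):
  Q=Bi(cloud(load(n)).reshape(-1,3));m=(Q[:,1]>50)&(Q[:,1]<110)&(Q[:,0]<120)&(Q[:,0]>-60)&(Q[:,2]>150)
  X=Q[m]; 
  for z in range(150,340,20):
    k=abs(X[:,2]-z)<10
    if k.any(): print(n,z,np.percentile(X[k,0],[10,50,90]).round(),k.sum())
print('tcp',Bi(monitor.state()['ee_pos']).round(1),monitor.state()['qpos'].round(1))
to(box(75,0,375))
"
```

```text
side 1234 hood angle median 61.4 [58.5 67. ]
top 377 hood angle median 60.3 [58.7 67.8]
side 150 [100. 103. 105.] 22
side 170 [87. 93. 98.] 43
side 190 [74. 79. 85.] 43
side 210 [62. 67. 72.] 44
side 230 [48. 53. 59.] 50
side 250 [34. 39. 45.] 55
side 270 [21. 26. 32.] 50
side 290 [ 8. 13. 19.] 60
side 310 [-11.  -7.   4.] 112
side 330 [-8. -7. -6.] 6
top 150 [100. 103. 105.] 19
top 170 [87. 92. 98.] 32
top 190 [75. 80. 84.] 32
top 210 [62. 67. 72.] 34
top 230 [49. 54. 59.] 36
top 250 [35. 40. 47.] 40
top 270 [22. 27. 32.] 38
top 290 [ 9. 14. 19.] 44
top 310 [-12.  -2.   6.] 68
top 330 [-11.  -8.  -6.] 19
tcp [-95.5 -37.1 373.6] [ -7.   11.   77.3  -1.1  94.7 -93.4]
t 21.6 pos [509.2 -57.5 373.6] rot [-179.1   -3.1  176.3] F [ 0.8 -0.3 -0.6] w 0.4
shift cm [-15.92   7.07  -1.11]
```

Call:
move_arm:
  increments:
    - [[0,-2,1,0,0.01,0.025,0],[0,-3.5,1.6,0,0,0.025,0],[0,-3.5,1.6,0,0,0,0],[0,-3.5,1.5,0,0,0,0],[0,-2,0.7,0,0,0,0],[0,0,0,0,0,0,0],[0,0,0,2,0,0,0],[0,0,0,2.5,0,0,0],[0,0,0,2,0,0,0],[0,0,0,0.5,0,0,0],[0,0,0,0,0,0,0]]

```text
time_s: 22.98
ee_pos: [647.6, -4.7, 287.7]
ee_rot: [-178.4, -6.1, 176.1]
force: [-0.2, 0.7, 0.1]
gripper_width: 0.6
```

```bash
python3 -c "
from h import *
print('tcp',Bi(monitor.state()['ee_pos']).round(1),monitor.state()['qpos'].round(1))
r=200
for th in (57,50,40,30,20,10,0):
  t=np.radians(th); p=box(115-r*np.cos(t)+9*np.sin(t)+16,0,120+r*np.sin(t)+9*np.cos(t)); print(th,p.round()); 
  to(p)
"
```

```text
tcp [ 48.9  -4.1 287.7] [ -0.8  27.   65.9  -1.3  93.2 -87. ]
57 [628.  -3. 293.]
t 22.975 pos [647.6  -4.7 287.7] rot [-178.4   -6.1  176.1] F [-0.2  0.7  0.1] w 0.6
shift cm [ 2.02 -0.   -0.28]
50 [608.  -6. 279.]
t 22.975 pos [647.6  -4.7 287.7] rot [-178.4   -6.1  176.1] F [-0.2  0.7  0.1] w 0.6
shift cm [ 3.84 -0.38  1.3 ]
40 [582. -10. 255.]
t 22.975 pos [647.6  -4.7 287.7] rot [-178.4   -6.1  176.1] F [-0.2  0.7  0.1] w 0.6
shift cm [ 6.1  -0.84  3.92]
30 [561. -13. 228.]
t 22.975 pos [647.6  -4.7 287.7] rot [-178.4   -6.1  176.1] F [-0.2  0.7  0.1] w 0.6
shift cm [ 7.88 -1.19  6.9 ]
20 [545. -15. 197.]
t 22.975 pos [647.6  -4.7 287.7] rot [-178.4   -6.1  176.1] F [-0.2  0.7  0.1] w 0.6
shift cm [ 9.12 -1.43 10.15]
10 [535. -16. 164.]
t 22.975 pos [647.6  -4.7 287.7] rot [-178.4   -6.1  176.1] F [-0.2  0.7  0.1] w 0.6
shift cm [ 9.8  -1.56 13.57]
0 [530. -17. 129.]
t 22.975 pos [647.6  -4.7 287.7] rot [-178.4   -6.1  176.1] F [-0.2  0.7  0.1] w 0.6
shift cm [ 9.88 -1.55 17.06]
```

Call:
move_arm:
  increments:
    - [[0,0.7,0,0,0,0,0],[0,0.7,0,0,0,0,0],[0,0.6,0,0,0,0,0],[0,0.9,-0.2,0.8,0,0,0],[0,0.9,-0.2,0.8,0,0,0],[0,0.8,-0.15,0.9,0,0,0],[0,0.8,-0.15,0.9,0,0,0],[0,0.7,-0.15,0.9,0,0,0],[0,0,0,0,0,0,0]]

```text
time_s: 24.1
ee_pos: [583.9, -9.6, 258.5]
ee_rot: [-178.5, -4.7, 176.2]
force: [0.8, 0.2, 0.1]
gripper_width: 0.6
```

```bash
cat > st.py <<'E'
from h import *
grab('side');grab('top');hood('side');hood('top')
p=Bi(monitor.state()['ee_pos']);print('tcp',p.round(1),monitor.state()['force'].round(1))
r=200
for th in (40,30,20,10,0):
  t=np.radians(th); to(box(115-r*np.cos(t)+9*np.sin(t)+16,0,120+r*np.sin(t)+9*np.cos(t)))
E
python3 st.py
```

```text
side 5533 hood angle median 67.5 [44.4 78.7]
top 2206 hood angle median 67.3 [43.7 77.9]
tcp [-1.420e+01 -1.000e-01  2.588e+02] [-0.5 -0.8  0.1]
t 24.2 pos [584.6  -9.6 258.8] rot [-178.5   -4.7  176.2] F [-0.5 -0.8  0.1] w 0.3
shift cm [ 0.2  -0.02  0.35]
t 24.2 pos [584.6  -9.6 258.8] rot [-178.5   -4.7  176.2] F [-0.5 -0.8  0.1] w 0.3
shift cm [ 2.05 -0.38  3.29]
t 24.2 pos [584.6  -9.6 258.8] rot [-178.5   -4.7  176.2] F [-0.5 -0.8  0.1] w 0.3
shift cm [ 3.37 -0.63  6.51]
t 24.2 pos [584.6  -9.6 258.8] rot [-178.5   -4.7  176.2] F [-0.5 -0.8  0.1] w 0.3
shift cm [ 4.13 -0.76  9.91]
t 24.2 pos [584.6  -9.6 258.8] rot [-178.5   -4.7  176.2] F [-0.5 -0.8  0.1] w 0.3
shift cm [ 4.3  -0.76 13.4 ]
```

Call:
move_arm:
  increments:
    - [[0,0.65,-0.1,1,0,0,0],[0,0.65,-0.1,1,0,0,0],[0,0.6,-0.1,1,0,0,0],[0,0.45,-0.1,1,0,0,0],[0,0.4,-0.1,1,0,0,0],[0,0.4,-0.1,1,0,0,0],[0,0.3,0,1,0,0,0],[0,0.2,0,1,0,0,0],[0,0,0,0,0,0,0]]

```text
time_s: 25.32
ee_pos: [537.5, -15.5, 176.2]
ee_rot: [-178.4, -4.8, 176.2]
force: [0.5, 0.4, 0.5]
gripper_width: 0.4
```

```bash
python3 st.py; python3 -c "
from h import *
s=load('side');t=load('top')
save('c6',np.vstack([cv2.resize(s['color'][130:280,220:420],(440,300)),cv2.resize(t['color'][120:240,220:400],(440,300))]))"
```

```text
side 4582 hood angle median 60.8 [16.4 71.1]
top 1393 hood angle median 63.0 [16.6 71.8]
tcp [-60.8   0.4 177.1] [ 0.1 -0.  -0.4]
t 25.425 pos [538.3 -15.6 177.1] rot [-178.5   -4.7  176.2] F [ 0.1 -0.  -0.4] w 0.2
shift cm [-3.69  0.65 -8.19]
t 25.425 pos [538.3 -15.6 177.1] rot [-178.5   -4.7  176.2] F [ 0.1 -0.  -0.4] w 0.2
shift cm [-1.84  0.29 -5.25]
t 25.425 pos [538.3 -15.6 177.1] rot [-178.5   -4.7  176.2] F [ 0.1 -0.  -0.4] w 0.2
shift cm [-0.52  0.05 -2.03]
t 25.425 pos [538.3 -15.6 177.1] rot [-178.5   -4.7  176.2] F [ 0.1 -0.  -0.4] w 0.2
shift cm [ 0.24 -0.07  1.37]
t 25.425 pos [538.3 -15.6 177.1] rot [-178.5   -4.7  176.2] F [ 0.1 -0.  -0.4] w 0.2
shift cm [ 0.4  -0.07  4.86]
```

View pics/c6.png

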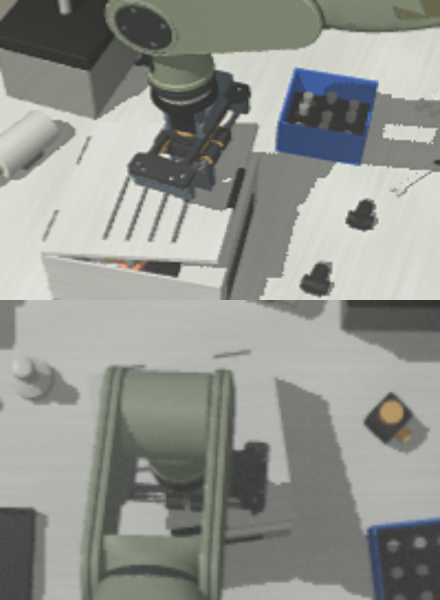

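The hood is at about 15° and following the fingertips. Now lowering it the rest of the way.

Call:
move_arm:
  increments:
    - [[0,0.1,0,0.8,0,0,0],[0,0.1,0,0.8,0,0,0],[0,0,0,0.8,0,0,0],[0,0,0,0.7,0,0,0],[0,0,0,0.6,0,0,0],[0,0,0,0.4,0,0,0],[0,0,0,0.3,0,0,0],[0,0,0,0.2,0,0,0],[0,0,0,0,0,0,0]]

```text
time_s: 26.55
ee_pos: [532.7, -16.3, 130.7]
ee_rot: [-178.5, -4.6, 176.2]
force: [-0.6, 0.5, 0.1]
gripper_width: 0.3
```

Call:
move_arm:
  increments:
    - [[0,0,0,0.2,0,0,0],[0,0,0,0.2,0,0,0],[0,0,0,0.2,0,0,0],[0,0,0,0.2,0,0,0]]

```text
time_s: 27.05
ee_pos: [532.9, -16.3, 130.1]
ee_rot: [-178.5, -4.3, 176.2]
force: [-3.9, 0.9, 12.6]
gripper_width: 0.4
```

Call:
move_arm:
  increments:
    - [[0,0,0,0.3,0,0,0],[0,0,0,-0.3,0,0,0],[0,0,0,-1,0,0,0],[0,0,0,-2,0,0,0],[0,0,0,-4,0,0,0],[0,0,0,-4,0,0,0],[0,0,0,-4,0,0,0],[0,3,0,-3,0,0,0],[0,5,1,0,0,0,0],[0,5,2,0,0,0,0],[0,4,2,0,0,0,0],[0,0,0,0,0,0,0]]

```text
time_s: 28.55
ee_pos: [378.9, 50.5, 330.3]
ee_rot: [-178.6, -4.0, 176.1]
force: [0.4, 0.4, 0.5]
gripper_width: 0.7
```

```bash
python3 -c "
from h import *
s=grab('side');g=grab('top');to()
for n in('side','top'):
  Q=Bi(cloud(load(n)).reshape(-1,3))
  for a in range(-120,120,40):
    m=(abs(Q[:,1])<110)&(Q[:,0]>a)&(Q[:,0]<a+40)&(Q[:,2]<150)&(Q[:,2]>100);print(n,a,m.sum(),np.median(Q[m,2]).round(1))
  P=cloud(load(n)).reshape(-1,3);c=load(n)['color'].reshape(-1,3)
  m=(c.min(1)>120)&(abs(P[:,0]-428)<95)&(abs(P[:,1]-288)<55)&(P[:,2]<40);X=P[m]
  if m.sum()>5: print('spanner',m.sum(),cv2.minAreaRect(X[:,:2].astype(np.float32)),np.median(X,0).round(1))
save('fin',np.vstack([cv2.resize(s['color'],(480,300)),cv2.resize(g['color'][120:300,160:448],(480,300))]))
"
```

```text
t 28.65 pos [381.1  49.7 329.8] rot [-178.6   -4.   176. ] F [0.6 0.5 0.1] w 0.2
side -120 795 127.7
side -80 897 127.6
side -40 873 127.7
side 0 877 127.6
side 40 849 127.7
side 80 757 127.3
spanner 395 ((431.06512451171875, 289.908203125), (33.87503433227539, 152.02676391601562), 89.63455200195312) [423.8 292.4  12.1]
top -120 781 129.9
top -80 876 130.0
top -40 868 130.0
top 0 857 130.4
top 40 853 130.2
top 80 747 129.5
spanner 33 ((431.493896484375, 304.1900939941406), (26.883146286010742, 147.5146942138672), 79.75532531738281) [495.6 297.6  15.3]
```

View pics/fin.png

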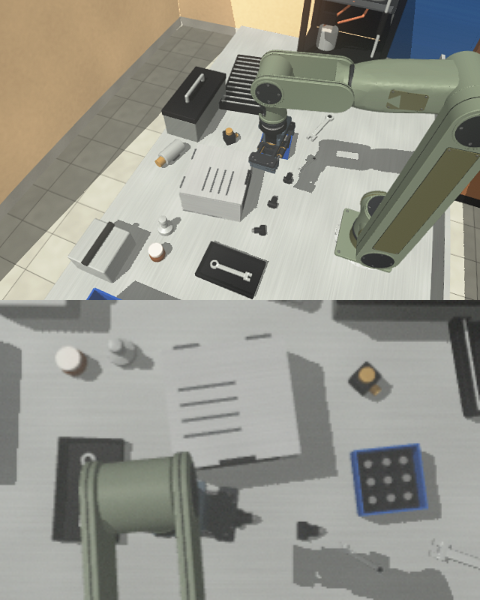

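The hood surface is flat and level along its whole depth (127–130 mm). The spanner lies in the tray at about (431,290), and the loose parts are in their places. The arm is clear and nothing is held, so I'm handing in.

```bash
python3 -c "
from h import *
print(job.job_done())"
```

```text
the job is handed in; nothing more can be done
None
```

The job is done and handed in, with about 29 s of the 64 s used; no verdict was reported.

- **Spanner:** I picked the 150 mm one off the box's front deck and laid it in the black tray. The last side view shows its middle about 3 mm from the tray centre, lying flat on the floor of the tray. The top view was partly blocked by the arm and gave only a rough reading.
- **Stay:** I pushed the knee barrel about 36 mm towards the hinge and down. That bent the knee by about 1 rad, with the hood still at about 57° above level. These figures come from the depth images, since the joint values cannot be read directly.
- **Hood:** I brought it down at about 0.7 rad/s or less until it stopped against the rim at 12.6 N. Its top is level over the full depth, at 127.5 mm in the side view and 130 mm in the top view. The expected height is 129 mm, and the two cameras differ within their calibration.
- **At the end:** The gripper was empty and well clear, with wrist force at noise level. The other parts looked to be in their original places. I checked that by eye in the last pictures and did not measure each one.

One thing did not go to plan: joint 6 came within about 1° of its limit while approaching the knee. I turned and tilted the tool to clear it and saw no effect on the result.

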